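Unstack the culture dishes into stage nests and a sprung dish lift

ROBOT

A 6-joint arm with a two-finger parallel gripper is mounted at the origin on a cart in front of the work surface, level with it; the furniture and walls round the work are solid. World frame = base frame: x ahead of the robot, y to its left, z up, the work surface at z = 0. Lengths are in m, angles in rad, forces in N, time in s.
With the tool pointing down it reaches from about 0.325 to 0.9 m from the base axis. Payload 6.1 kg.
Tool frame: the origin (TCP) lies at the very end of the fingers, on their centre line; the grasp point (between the pads) lies 19 mm behind it; z points along the fingers, y is the line along which they close (so a half turn about z gives the same grasp; the last joint's range is limited). The gripper opens to 87 mm and grips with 3 to 60 N. Pads are 19 mm wide; open, the fingers measure 117 mm over their backs; the gripper's body (75 mm by 190 mm) begins 51 mm behind the grasp point.
Start: joints at [-1.348, 0.22, 1.526, -0, 1.395, -0.126], TCP at [0.214, -0.587, 0.223] pointing down, gripper open.
Joint ranges: [-2.98, 2.98], [-0.91, 2.08], [0.09, 2.57], [-1.24, 4.39], [0.2, 2.65], [-2.68, 2.68]. Speed limits (rad/s): [2.57, 2.57, 3.01, 3.14, 3.14, 3.14].

INTERFACE

Orientations are given as [roll, pitch, yaw] about the fixed x, y, z axes, in that order (R = Rz(yaw) Ry(pitch) Rx(roll)).
In Python, from rig import arm, camera, calibration, hand_in gives the robot as it stands.
- The arm moves only by the tool play_rows, never from a script. Its argument "steps" is a list of rows, each a list of 3 entries, a list of its own where there are three numbers: the turn, a rotation vector about the tool's x, y, z scaled (see below), then the shift along the tool's x, y, z scaled (see below), then the opening, from 0 (shut) to 1 (fully open). A call has 1 to 12 rows; each row is the pose to reach, as a shift and turn from the pose commanded when the call began, along the tool's axes at that moment, turning the shorter way round; what a row does not reach only later rows make up. The controller multiplies each number of a shift by 300 mm and each number of a turn by pi rad. A row lasts 1/8 s, in which the tool goes at most 62.5 mm and 10.7 degrees, less where a joint would pass 70% of its speed; a pose out of reach is approached as far as the arm can. A call with a number of a shift or a turn outside -1 to 1 is refused whole. A call with a gripper value outside its range is refused whole. The fingers move at their own pace and stop on an object; "newtons" is the grip in N (left out, the last holds). Time passes only in rows, so rows that repeat a pose let the fingers close. It gives the time, the measured TCP pose, the force, the opening and the grip force at its end, in the units of the state.
- arm.observe(): the state, without advancing time (a new reading comes with each control period).
- camera(name): name is "scene" or "side" or "wrist"; returns the picture (384x512x3 uint8, red, green, blue); there is no depth.
- calibration(name): a dict with "fx", "fy", "cx", "cy" (pixels), "R" (3x3) and "t" (3): a world point X has camera coordinates R X + t. Camera axes: x right, y down, z forward; pixel columns grow to the right and rows downward; lengths in m; the calibration is good to about 2 mm. A picture is of the moment at which its call begins: read the wrist's pose just before it. calibration takes no time and is no camera call; for the wrist camera it gives the pose at the moment of the call.
- hand_in(): hands the job in; it is judged then, once.
The state is a dict: "time": time; "joint_pos": joint angles; "joint_vel": joint speeds; "joint_efforts": joint torques, N m; "ee_pos": TCP position; "orientation": TCP orientation; "contact_force": force on the tool from outside, world axes, zero at the start; "ft_torque": the same for the moment, N m; "grip_width": finger opening in m; "grip_force": force on a finger pad.
Only numpy, scipy, OpenCV 4.12 (cv2) and the standard library are available. Lean on these libraries where they do the work, as an engineer would, in place of code of your own. Each camera call takes 0.05 s, during which the arm holds its last target. There are 200 camera calls.

TASK

Take the two stacks of culture dishes apart: set the red-, blue- and violet-lidded dishes each flat in the stage nest with the ring of its lid colour, and load the two large dishes into the sprung dish lift, green at the bottom and yellow on top of it. Keep every dish level and set it down rather than dropping it.

Things in the scene. Friction and masses are not known exactly. Their poses are not given: they have to be found in the camera images.
- dish_green: Large closed round culture dish, clear glass base and green lid (one rigid piece), diameter 62, height 17, flat top and bottom, about 70 g. At the start it is the bottom dish of one of the two stacks. Origin: centre of its underside, z up; it is round, so its yaw means nothing.
- dish_yellow: Large closed round culture dish, clear glass base and yellow lid (one rigid piece), diameter 62, height 17, flat top and bottom, about 70 g. At the start it is the bottom dish of one of the two stacks. Origin: centre of its underside, z up; it is round, so its yaw means nothing.
- dish_red: Medium closed round culture dish, clear glass base and red lid (one rigid piece), diameter 48, height 14, flat top and bottom, about 40 g. At the start it lies on one of the two large dishes (either one). Origin: centre of its underside, z up; it is round, so its yaw means nothing.
- dish_blue: Medium closed round culture dish, clear glass base and blue lid (one rigid piece), diameter 48, height 14, flat top and bottom, about 40 g. At the start it lies on one of the two large dishes (either one). Origin: centre of its underside, z up; it is round, so its yaw means nothing.
- dish_violet: Small closed round culture dish, clear glass base and violet lid (one rigid piece), diameter 34, height 12, flat top and bottom, about 25 g. At the start it is the top dish, on the red medium dish. Origin: centre of its underside, z up; it is round, so its yaw means nothing.
- nest_red: Stage nest for the red-lidded medium dish: a low round aluminium disc, diameter 96, fixed to the bench, with a red ring on it. The ring (width 9) encloses a round recess of diameter 64 with a dark rubber floor; floor 7 above the origin, the ring and the plate round it 10 above it. Origin: centre of its underside, on the bench.
- nest_blue: Stage nest for the blue-lidded medium dish: a low round aluminium disc, diameter 96, fixed to the bench, with a blue ring on it. The ring (width 9) encloses a round recess of diameter 64 with a dark rubber floor; floor 7 above the origin, the ring and the plate round it 10 above it. Origin: centre of its underside, on the bench.
- nest_violet: Stage nest for the violet-lidded small dish: a low round aluminium disc, diameter 82, fixed to the bench, with a violet ring on it. The ring (width 9) encloses a round recess of diameter 50 with a dark rubber floor; floor 7 above the origin, the ring and the plate round it 10 above it. Origin: centre of its underside, on the bench.
- dish_lift: Sprung lift for large dishes: steel tube on a black foot (diameter 104) fixed to the bench. Bore 78, flared at the mouth to 88 inside, 94 outside; rim 71 above the origin. In it a grey platform (diameter 72) on a spring: empty it stands at 70, level with the mouth; each large dish let go on it sinks it by about 17: the pile stays level with the mouth. Origin: centre of its underside.
- lift_platform (a joint): How far the lift's platform has sunk (m): 0 empty, about 0.017 with one large dish, about 0.033 with two, 0.045 at its bottom stop. Its top lies 0.070 minus this above the bench. Spring 40 N/m: it gives way to a light push.
There are look-alikes about, which are no part of the job. Leave any black or turquoise look-alike of the dish_violet alone.

How it is judged:
By the outcome, as a careful person would: the job done as asked, in the order asked, and still so for the second after the job is handed in, with the robot touching nothing.
It also fails if it takes over 122 s, if anything falls off the work surface, if the arm or the gripper's body presses on something with over 40 N, if the wrist force passes 120 N, or if a joint passes its speed limit or range.

## Working session

There is one attempt and no reset: what is moved stays moved. The work goes in short steps, Python scripts to look and compute and a tool call to move; the robot and the scene stay as the last step left them, time stands still between calls to the robot, and variables do not carry over. Pictures are saved under pics/ and viewed, at most 18 in all, crops included, and the job is handed in when it is done.

Besides the shell and the picture viewer there is one more tool, called after "Emit:" by a JSON object that holds its "fn" and its "kwargs". play_rows: Moves the arm, as the interface text tells. Its arguments: {"type":"object","properties":{"steps":{"type":"array","items":{"type":"array"}},"newtons":{"type":"number"}},"required":["steps"]}

```bash
mkdir -p pics; ls; cat > h.py <<'E'
import numpy as np,cv2
from rig import arm,camera,calibration
def ray(c,u,v,z):
    R=np.array(c["R"]);t=np.array(c["t"]);o=-R.T@t
    d=R.T@np.array([(u-c["cx"])/c["fx"],(v-c["cy"])/c["fy"],1.])
    return o+d*(z-o[2])/d[2]
def proj(c,X):
    p=np.array(c["R"])@np.array(X)+np.array(c["t"]);return c["fx"]*p[0]/p[2]+c["cx"],c["fy"]*p[1]/p[2]+c["cy"]
E
python3 - <<'E'
from h import *
for n in("scene","side"):
    im=camera(n)[:,:,::-1];cv2.imwrite(f"pics/{n}0.png",im)
    c=calibration(n);R=np.array(c["R"]);print(n,c["fx"],-R.T@np.array(c["t"]),R[2])
print(arm.observe())
E
```

```text
pics
scene 442.1709014781715 [-0.06175532  0.91593387  0.61893738] [ 0.51206614 -0.71995359 -0.46846035]
side 413.7395028783002 [0.05095869 0.84212775 0.615051  ] [ 0.45021257 -0.74178584 -0.49705372]
{'time': 0.1, 'joint_pos': array([-1.34810626e+00,  2.21117805e-01,  1.52748052e+00,  2.08897054e-05,
        1.39471475e+00, -1.26104170e-01]), 'joint_vel': array([-0.0014077 , -0.00231109, -0.00176209, -0.00086932, -0.00077184,
       -0.0004187 ]), 'joint_efforts': array([ 1.38166342e-04, -4.95943666e+01, -3.88520908e+01,  7.01600849e-02,
        5.14894654e-02, -3.88371507e-05]), 'ee_pos': array([ 0.21348074, -0.58682274,  0.22157347]), 'orientation': array([-3.13988848e+00, -2.36774927e-04,  3.48790355e-01]), 'contact_force': array([ 0.97094994,  0.20530984, -0.82063216]), 'ft_torque': array([ 0.02609132,  0.03716597, -0.0221921 ]), 'grip_force': 0.0, 'grip_width': 0.08688781921661233}
```

View pics/scene0.png

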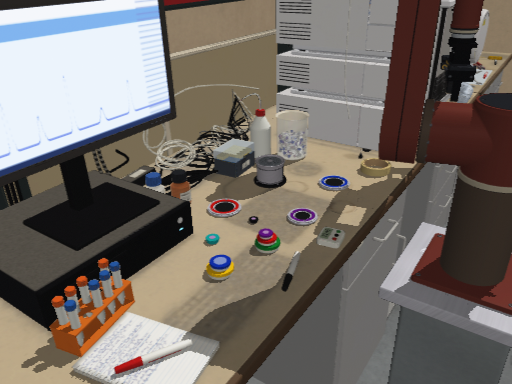

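View pics/side0.png

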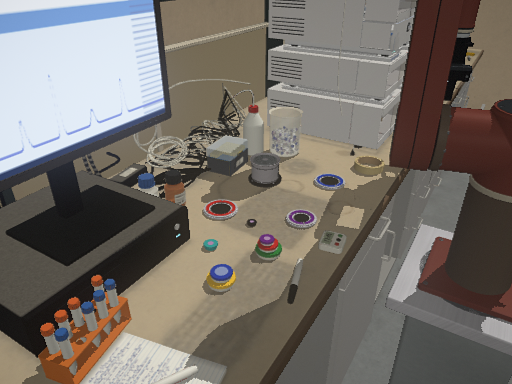

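The scene shows the violet/red/green stack at (266,240) and the blue/yellow stack at (220,266). The red nest is at (225,208), blue nest (334,183), violet nest (302,216) and lift (270,172). The look-alikes are a black dish (254,220) and a turquoise one (212,239).

```bash
python3 - <<'E'
from h import *
# name: (hue ranges, centre in scene, centre in side, z of centre ring/lid top, half-window)
T={"nest_red":([(0,8),(172,180)],(225,208),(221,209),.010,20),"nest_blue":([(105,125)],(334,183),(330,181),.010,20),
"nest_violet":([(125,150)],(302,216),(301,218),.010,20),
"violet":([(130,160)],(266,234),(267,239),.043,14),"red":([(0,8),(172,180)],(266,237),(267,243),.031,18),
"green":([(45,80)],(266,243),(267,248),.017,22),"blue":([(105,125)],(220,262),(221,271),.031,18),"yellow":([(20,33)],(220,268),(221,278),.017,20)}
for i,n in enumerate(("scene","side")):
    im=cv2.imread(f"pics/{n}0.png");hsv=cv2.cvtColor(im,cv2.COLOR_BGR2HSV);c=calibration(n)
    for k,(hr,*cs,z,w) in T.items():
        m=np.zeros(im.shape[:2],np.uint8)
        for a,b in hr:m|=cv2.inRange(hsv,(a,110,60),(b,255,255))
        u,v=cs[i];q=np.zeros_like(m);q[v-w:v+w,u-w-6:u+w+6]=m[v-w:v+w,u-w-6:u+w+6]
        p=cv2.findNonZero(q)
        if p is None:print(n,k,"none");continue
        x,y,W,H=cv2.boundingRect(p)
        P=[ray(c,a+.0,b+.0,z) for a,b in p[:,0,:]]
        (e,r)=cv2.minEnclosingCircle(np.array(P,np.float32)[:,:2].reshape(-1,1,2)) 
        print(n,k,(x,y,W,H),len(p),"circ",np.round(e,4),"D",round(2*r,4))
    if i==0: cv2.imwrite("pics/crop0.png",cv2.resize(im[150:290,180:380],None,fx=4,fy=4,interpolation=cv2.INTER_CUBIC))
E
```

```text
Traceback (most recent call last):
cv2.error: OpenCV(4.12.0) /io/opencv/modules/imgproc/src/shapedescr.cpp:201: error: (-215:Assertion failed) count >= 0 && (depth == CV_32F || depth == CV_32S) in function 'minEnclosingCircle'
```

```bash
cat > m.py <<'E'
from h import *
T={"nest_red":([(0,8),(172,180)],(225,208),(221,209),.010,20),"nest_blue":([(105,125)],(334,183),(330,181),.010,20),
"nest_violet":([(125,150)],(302,216),(301,218),.010,20),
"violet":([(130,160)],(266,234),(267,239),.043,14),"red":([(0,8),(172,180)],(266,237),(267,243),.031,18),
"green":([(45,80)],(266,243),(267,248),.017,22),"blue":([(105,125)],(220,262),(221,271),.031,18),"yellow":([(20,33)],(220,268),(221,278),.017,20)}
for i,n in enumerate(("scene","side")):
    im=cv2.imread(f"pics/{n}0.png");hsv=cv2.cvtColor(im,cv2.COLOR_BGR2HSV);c=calibration(n)
    for k,(hr,*cs,z,w) in T.items():
        m=np.zeros(im.shape[:2],np.uint8)
        for a,b in hr:m|=cv2.inRange(hsv,(a,110,60),(b,255,255))
        u,v=cs[i];q=np.zeros_like(m);q[v-w:v+w,u-w-6:u+w+6]=m[v-w:v+w,u-w-6:u+w+6]
        p=cv2.findNonZero(q)
        if p is None:print(n,k,"none");continue
        P=np.array([ray(c,a,b,z)[:2] for a,b in p[:,0,:]],np.float32)
        e,r=cv2.minEnclosingCircle(P) 
        print(n,k,cv2.boundingRect(p),len(p),"circ",np.round(e,4),"D",round(2*r,4))
    if i==0: cv2.imwrite("pics/crop0.png",cv2.resize(im[150:290,180:380],None,fx=4,fy=4,interpolation=cv2.INTER_CUBIC))
E
python3 m.py
```

```text
scene nest_red (210, 199, 29, 15) 147 circ [0.6356 0.0729] D 0.0821
scene nest_blue (321, 176, 26, 11) 102 circ [ 0.4416 -0.2323] D 0.0806
scene nest_violet (291, 209, 24, 12) 106 circ [ 0.426  -0.0015] D 0.0661
scene violet (259, 229, 14, 9) 86 circ [0.4319 0.1706] D 0.0377
scene red (257, 232, 20, 12) 115 circ [0.4295 0.1693] D 0.0541
scene green (255, 237, 25, 14) 136 circ [0.4253 0.1697] D 0.0649
scene blue (210, 255, 21, 14) 180 circ [0.4639 0.307 ] D 0.0534
scene yellow (206, 261, 28, 17) 212 circ [0.4629 0.3101] D 0.0694
side nest_red (206, 200, 29, 16) 153 circ [0.6333 0.0705] D 0.0808
side nest_blue (317, 174, 26, 13) 88 circ [ 0.4383 -0.2363] D 0.0802
side nest_violet (289, 210, 25, 14) 92 circ [ 0.4239 -0.0046] D 0.0649
side violet (260, 234, 14, 10) 82 circ [0.4318 0.1664] D 0.036
side red (257, 238, 21, 13) 122 circ [0.4272 0.1663] D 0.0532
side green (256, 243, 26, 14) 89 circ [0.4245 0.165 ] D 0.062
side blue (210, 264, 23, 16) 188 circ [0.4626 0.3034] D 0.0504
side yellow (206, 271, 30, 18) 233 circ [0.4613 0.3076] D 0.0664
```

View pics/crop0.png

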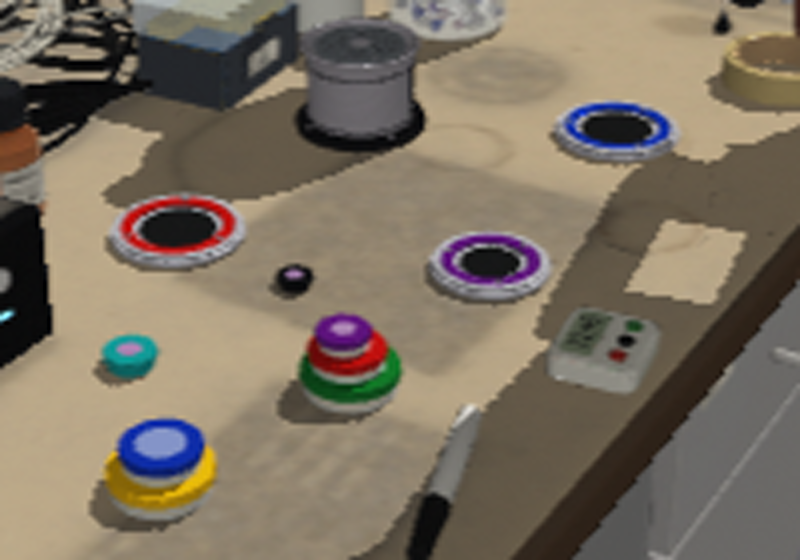

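The crop confirms it: the violet-lidded dish on the red one is at crop (343,332), while the black (294,280) and turquoise (129,355) look-alikes lie on the bench. The nests and the lift are clear. The measured diameters match the given sizes.

```bash
cat > pl.py <<'E'
from h import *
from scipy.spatial.transform import Rotation as Ro
import sys
def rel(p):
    s=arm.observe();R=Ro.from_euler('xyz',s["orientation"]).as_matrix()
    return np.round(R.T@(np.array(p)-s["ee_pos"])/.3,4)
if __name__=="__main__":
    print(rel([float(a) for a in sys.argv[1:4]]))
E
python3 - <<'E'
from h import *
c=calibration("scene")
print("lift",ray(c,180+361/4,150+42/4,.071),"L/R",ray(c,180+304/4,160.5,.071),ray(c,180+419/4,160.5,.071))
print("turq",ray(c,212,237,.012),"black",ray(c,254,219,.012))
E
python3 pl.py .41 .168 .25
```

```text
lift [ 0.61989678 -0.14650332  0.071     ] L/R [ 0.65780375 -0.12368395  0.071     ] [ 0.58149335 -0.16962155  0.071     ]
turq [0.56072516 0.21803345 0.012     ] black [0.52085356 0.09023283 0.012     ]
[ 1.4755 -2.1409 -0.0908]
```

Emit:
{"fn": "play_rows", "kwargs": {"steps": [[[0,0,0.111],[0.7,-1,-0.09],1],[[0,0,0.111],[0.7,-1,-0.09],1],[[0,0,0.111],[0.7,-1,-0.09],1],[[0,0,0.111],[0.7,-1,-0.09],1],[[0,0,0.111],[0.7,-1,-0.09],1],[[0,0,0.111],[0.7,-1,-0.09],1],[[0,0,0.111],[0.7,-1,-0.09],1]]}}

```text
time: 0.98
ee_pos: [0.3092, -0.2309, 0.2497]
orientation: [3.141, -0.001, 0.005]
contact_force: [0.3, 0.0, -0.0]
grip_width: 0.0866
grip_force: 0.0
```

```bash
python3 pl.py .41 .168 .25; python3 -c "
from h import *
print(arm.observe()['orientation'])
cv2.imwrite('pics/w1.png',camera('wrist')[:,:,::-1])"
```

```text
[ 3.4270e-01 -1.3278e+00 -8.0000e-04]
[ 3.14137714e+00 -1.06459430e-03  5.12847127e-03]
```

View pics/w1.png

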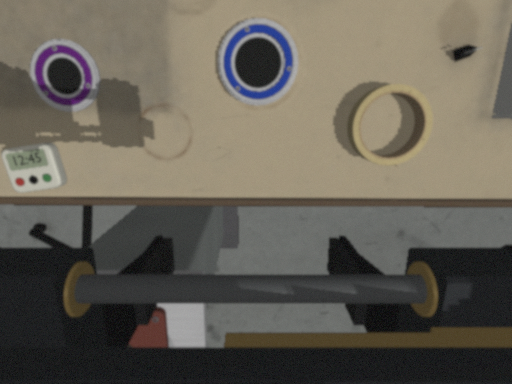

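The wrist picture shows the blue nest at (258,61), the violet nest at (64,75), and a tape roll, which is not part of the job.

Emit:
{"fn": "play_rows", "kwargs": {"steps": [[[0,0,0],[0.1,-0.2,-0.1],1],[[0,0,0],[0.15,-0.9,-0.2],1],[[0,0,0],[0.15,-0.9,-0.2],1],[[0,0,0],[0.15,-0.9,-0.2],1],[[0,0,0],[0.15,-0.9,-0.2],1],[[0,0,0],[0.15,-0.9,-0.2],1],[[0,0,0],[0.15,-0.9,-0.2],1]]}}

```text
time: 1.9
ee_pos: [0.3536, 0.0352, 0.3091]
orientation: [3.141, 0.001, -0.001]
contact_force: [-0.3, 0.2, -0.4]
grip_width: 0.0871
grip_force: 0.0
```

```bash
cat > w.py <<'E'
from h import *
import sys
H={"red":[(0,8),(172,180)],"blue":[(105,125)],"violet":[(125,155)],"green":[(45,80)],"yellow":[(22,33)]}
ZD={"red":(.031,.048),"blue":(.031,.048),"violet":(.043,.034),"green":(.017,.062),"yellow":(.017,.062)}
NR={"red":.082,"blue":.082,"violet":.068}
def measure(im,c):
    hsv=cv2.cvtColor(im,cv2.COLOR_BGR2HSV)
    for k,hr in H.items():
        m=np.zeros(im.shape[:2],np.uint8)
        for a,b in hr:m|=cv2.inRange(hsv,(a,100,50),(b,255,255))
        for q in cv2.findContours(m,cv2.RETR_EXTERNAL,cv2.CHAIN_APPROX_NONE)[0]:
            if cv2.contourArea(q)<250:continue
            q=cv2.convexHull(q)[:,0,:]
            for lab,z,D in (("dish",*ZD[k]),("nest",.010,NR.get(k,9))):
                P=np.array([ray(c,a,b,z)[:2] for a,b in q],np.float32)
                e,r=cv2.minEnclosingCircle(P)
                if abs(2*r-D)<.008: print(k,lab,np.round(e,4),"D",round(2*r,4),"px",q.mean(0).round())
if __name__=="__main__":
    c=calibration("wrist");im=camera("wrist")[:,:,::-1].copy()
    cv2.imwrite(f"pics/{sys.argv[1]}.png",im);s=arm.observe();print(s["ee_pos"],s["time"],"cam",-np.array(c["R"]).T@np.array(c["t"]))
    measure(im,c)
E
python3 w.py w2
```

```text
[0.35351128 0.03496696 0.3090012 ] 1.95 cam [0.43001018 0.03537112 0.47135583]
red dish [0.4315 0.1615] D 0.0486 px [158. 111.]
blue nest [ 0.4412 -0.2382] D 0.08 px [447. 100.]
blue dish [0.4659 0.2998] D 0.0485 px [48. 83.]
violet dish [0.4337 0.1627] D 0.0337 px [153. 107.]
green dish [0.4307 0.159 ] D 0.06 px [167. 113.]
yellow dish [0.4656 0.2997] D 0.0631 px [63. 86.]
```

View pics/w2.png

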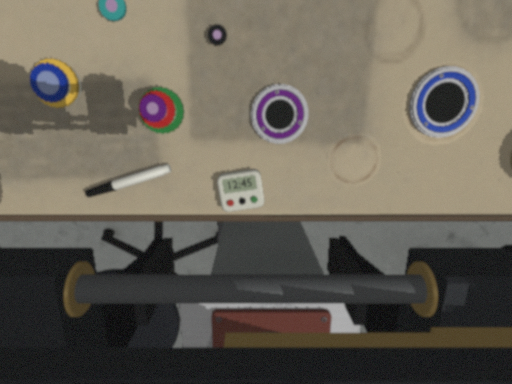

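Wrist view: stack 1 at (155,108), stack 2 at (52,83), violet nest (280,113), blue nest (446,101). Next I put the camera right over stack 1.

Emit:
{"fn": "play_rows", "kwargs": {"steps": [[[0,0,0],[0.01,-0.43,0.3],1],[[0,0,0],[0.01,-0.43,0.3],1],[[0,0,0],[0.01,-0.43,0.3],1],[[0,0,0],[0.01,-0.43,0.3],1]]}}

```text
time: 2.45
ee_pos: [0.3554, 0.1648, 0.2175]
orientation: [3.14, 0.004, 0.001]
contact_force: [0.8, 0.1, -0.1]
grip_width: 0.0868
grip_force: 0.0
```

```bash
sed -i 's/"violet":\[(125,155)\]/"violet":[(122,165)]/' w.py; python3 w.py w3; python3 pl.py .4325 .165 .10
```

```text
[0.35625962 0.16422152 0.21881159] 2.5 cam [0.4323873  0.16517769 0.37949083]
red dish [0.4323 0.1616] D 0.0476 px [254. 110.]
blue dish [0.4661 0.3001] D 0.0477 px [119.  76.]
violet dish [0.4342 0.1631] D 0.0348 px [250. 109.]
violet nest [ 0.4257 -0.0065] D 0.0653 px [410. 118.]
green dish [0.431 0.16 ] D 0.0603 px [252. 110.]
yellow dish [0.4662 0.301 ] D 0.0636 px [132.  79.]
[ 0.255  -0.0031  0.3955]
```

Emit:
{"fn": "play_rows", "kwargs": {"newtons": 10, "steps": [[[0,0,0],[0.26,0,0.35],1],[[0,0,0],[0.26,0,0.4],1],[[0,0,0],[0.26,0,0.45],1],[[0,0,0],[0.26,0,0.53],1],[[0,0,0],[0.26,0,0.6],1],[[0,0,0],[0.26,0,0.605],1],[[0,0,0],[0.26,0,0.605],1]]}}

```text
time: 3.38
ee_pos: [0.4358, 0.1644, 0.0393]
orientation: [-3.141, -0.002, -0.002]
contact_force: [0.7, -0.3, -0.0]
grip_width: 0.0872
grip_force: 0.0
```

```bash
python3 w.py w4; python3 pl.py .434 .1635 .036
```

```text
[0.43592209 0.16476324 0.0395665 ] 3.425 cam [0.51174529 0.16439121 0.20183545]
red dish [0.4334 0.1617] D 0.0486 px [253. 238.]
blue dish [0.4654 0.2972] D 0.0494 px [ 31. 198.]
violet dish [0.4351 0.1631] D 0.0355 px [250. 251.]
violet dish [0.4535 0.0401] D 0.0337 px [477. 225.]
green dish [0.4321 0.1598] D 0.0619 px [267. 230.]
yellow dish [0.4665 0.2986] D 0.0637 px [ 51. 184.]
[-0.0064  0.0042  0.0119]
```

View pics/w4.png

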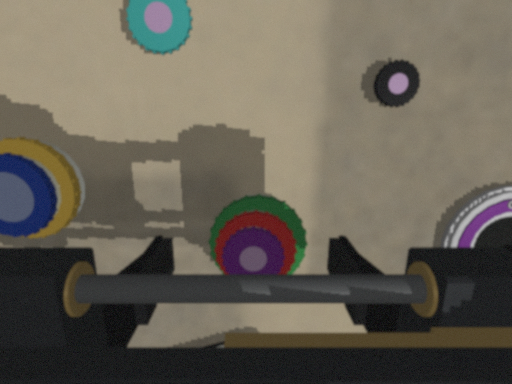

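The violet dish sits at (252,255), centred between the finger tips (172 and 330). I lower a little and close.

Emit:
{"fn": "play_rows", "kwargs": {"newtons": 10, "steps": [[[0,0,0],[0,0,0.008],1],[[0,0,0],[0,0,0.008],0.5],[[0,0,0],[0,0,0.008],0.2],[[0,0,0],[0,0,0.008],0.2],[[0,0,0],[0,0,0.008],0.2],[[0,0,0],[0,0,0.008],0.2]]}}

```text
time: 4.18
ee_pos: [0.4344, 0.1654, 0.0356]
orientation: [3.142, 0.0, 0.0]
contact_force: [-0.3, -0.5, -0.1]
grip_width: 0.0454
grip_force: 0.0
```

Emit:
{"fn": "play_rows", "kwargs": {"newtons": 10, "steps": [[[0,0,0],[0,0,0],0.2],[[0,0,0],[0,0,0],0.2],[[0,0,0],[0,0,0],0.2],[[0,0,0],[0,0,0],0.2]]}}

```text
time: 4.68
ee_pos: [0.4344, 0.1654, 0.0356]
orientation: [-3.142, 0.0, 0.0]
contact_force: [0.1, 0.1, -1.2]
grip_width: 0.0335
grip_force: 10.0
```

Emit:
{"fn": "play_rows", "kwargs": {"steps": [[[0,0,0],[0,0,-0.1],0.2],[[0,0,0],[0,0,-0.2],0.2],[[0,0,0],[-0.03,0.15,-0.2],0.2],[[0,0,0],[-0.03,0.3,-0.2],0.2],[[0,0,0],[-0.03,0.45,-0.2],0.2],[[0,0,0],[-0.03,0.567,-0.2],0.2],[[0,0,0],[-0.03,0.567,-0.1],0.2],[[0,0,0],[-0.03,0.567,-0.02],0.2],[[0,0,0],[-0.03,0.567,0.02],0.2],[[0,0,0],[-0.03,0.567,0.04],0.2],[[0,0,0],[-0.03,0.567,0.04],0.2]]}}

```text
time: 6.05
ee_pos: [0.4256, -0.0046, 0.0238]
orientation: [-3.142, -0.0, 0.0]
contact_force: [-0.9, -0.0, -0.3]
grip_width: 0.0332
grip_force: 10.0
```

```bash
python3 w.py w5;python3 pl.py .4255 -.005 .0125
```

```text
[ 0.42593155 -0.00467712  0.02416036] 6.1 cam [ 0.50184285 -0.00444535  0.18618592]
violet dish [ 0.431  -0.0046] D 0.035 px [252. 246.]
violet nest [ 0.4263 -0.0062] D 0.0662 px [254. 215.]
[-0.0015  0.0011  0.0389]
```

View pics/w5.png

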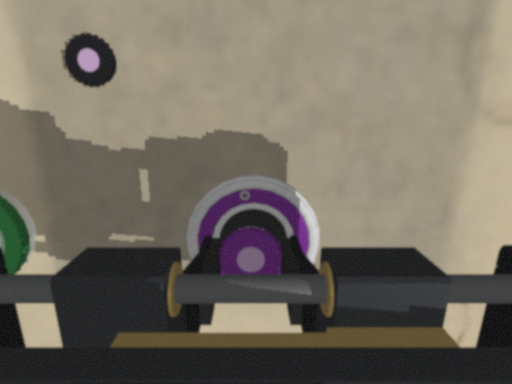

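The dish is held at (252,246) over the nest recess (254,215) and centred to about 1–2 mm. I lower it and release.

Emit:
{"fn": "play_rows", "kwargs": {"steps": [[[0,0,0],[0.003,0.002,0.02],0.2],[[0,0,0],[0.003,0.002,0.035],0.2],[[0,0,0],[0.003,0.002,0.039],0.2],[[0,0,0],[0.003,0.002,0.039],0.2]]}}

```text
time: 6.6
ee_pos: [0.4262, -0.0053, 0.0119]
orientation: [-3.142, 0.0, 0.0]
contact_force: [0.8, 1.0, -1.8]
grip_width: 0.0334
grip_force: 10.0
```

Emit:
{"fn": "play_rows", "kwargs": {"steps": [[[0,0,0],[0,0,0.001],0.2],[[0,0,0],[0,0,0.001],0.5],[[0,0,0],[0,0,0.001],0.55],[[0,0,0],[0,0,-0.05],1],[[0,0,0],[0,0,-0.2],1],[[0,0,0],[0.02,-0.2,-0.25],1],[[0,0,0],[0.02,-0.35,-0.25],1],[[0,0,0],[0.022,-0.5,-0.25],1],[[0,0,0],[0.022,-0.56,-0.2],1],[[0,0,0],[0.022,-0.56,-0.1],1],[[0,0,0],[0.022,-0.56,-0.04],1],[[0,0,0],[0.022,-0.56,-0.04],1]]}}

```text
time: 8.1
ee_pos: [0.4318, 0.1626, 0.0235]
orientation: [3.141, 0.002, 0.0]
contact_force: [-0.1, 0.2, 0.2]
grip_width: 0.0868
grip_force: 0.0
```

```bash
python3 w.py w6; python3 pl.py .433 .163 .022
```

```text
[0.43282197 0.16269554 0.02446156] 8.15 cam [0.50847078 0.16281248 0.18573568]
red dish [0.4336 0.1618] D 0.0489 px [251. 241.]
blue dish [0.4649 0.2904] D 0.0454 px [ 17. 188.]
green dish [0.4323 0.16  ] D 0.0617 px [251. 231.]
yellow dish [0.4663 0.2977] D 0.0632 px [ 31. 178.]
[ 0.0006 -0.001   0.0082]
```

View pics/w6.png

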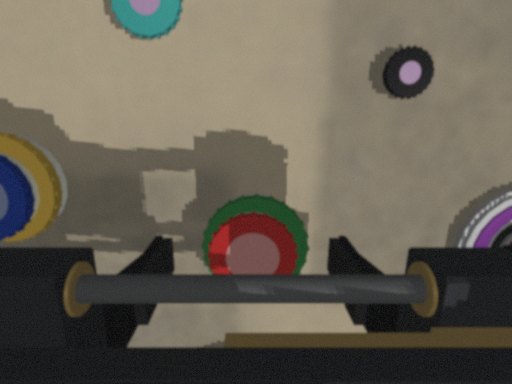

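Red (252,245) is centred between the fingers.

Emit:
{"fn": "play_rows", "kwargs": {"newtons": 12, "steps": [[[0,0,0],[0,0,0.005],0.4],[[0,0,0],[0,0,0.005],0.4],[[0,0,0],[0,0,0.005],0.4],[[0,0,0],[0,0,0.005],0.4],[[0,0,0],[0,0,0.005],0.4],[[0,0,0],[0,0,0.005],0.4],[[0,0,0],[0,0,0.005],0.4],[[0,0,0],[0,0,0.005],0.4]]}}

```text
time: 9.15
ee_pos: [0.433, 0.1626, 0.0225]
orientation: [3.142, -0.0, 0.0]
contact_force: [-0.1, 0.3, 2.6]
grip_width: 0.0473
grip_force: 12.0
```

Emit:
{"fn": "play_rows", "kwargs": {"steps": [[[0,0,0],[0,0,-0.1],0.4],[[0,0,0],[0,0,-0.22],0.4],[[0,0,0],[0.15,0.07,-0.22],0.4],[[0,0,0],[0.3,0.14,-0.22],0.4],[[0,0,0],[0.45,0.21,-0.22],0.4],[[0,0,0],[0.6,0.28,-0.22],0.4],[[0,0,0],[0.673,0.312,-0.2],0.4],[[0,0,0],[0.673,0.312,-0.1],0.4],[[0,0,0],[0.673,0.312,-0.05],0.4],[[0,0,0],[0.673,0.312,-0.05],0.4],[[0,0,0],[0.673,0.312,-0.05],0.4]]}}

```text
time: 10.52
ee_pos: [0.6352, 0.0694, 0.0383]
orientation: [-3.142, -0.001, 0.001]
contact_force: [0.2, 0.0, -0.9]
grip_width: 0.0475
grip_force: 12.0
```

```bash
python3 w.py w7
```

```text
[0.6355726  0.06934145 0.03879481] 10.575 cam [0.71127607 0.06953754 0.2007878 ]
red dish [0.6279 0.0692] D 0.0558 px [249. 240.]
red nest [0.6361 0.0683] D 0.0811 px [251. 202.]
```

View pics/w7.png

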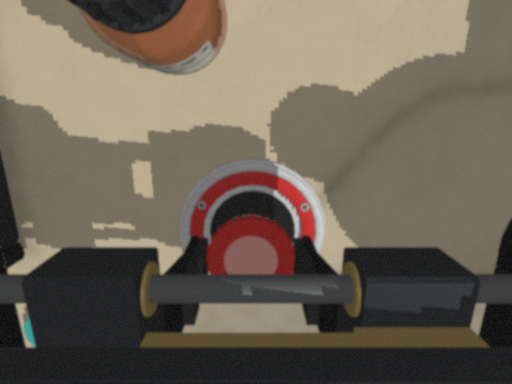

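The red dish is over the red nest: the nest centre measures (.636,.068) and the TCP (.6355,.069). I lower and release.

Emit:
{"fn": "play_rows", "kwargs": {"steps": [[[0,0,0],[0.001,0.003,0.04],0.4],[[0,0,0],[0.001,0.003,0.07],0.4],[[0,0,0],[0.001,0.003,0.082],0.4],[[0,0,0],[0.001,0.003,0.085],0.4],[[0,0,0],[0.001,0.003,0.085],0.4]]}}

```text
time: 11.2
ee_pos: [0.6346, 0.0682, 0.0123]
orientation: [3.142, 0.001, 0.0]
contact_force: [-4.6, -0.3, 6.0]
grip_width: 0.0475
grip_force: 12.0
```

Emit:
{"fn": "play_rows", "kwargs": {"steps": [[[0,0,0],[0,0,0],0.65],[[0,0,0],[0,0,0],0.65],[[0,0,0],[0,0,0],0.7],[[0,0,0],[0,0,-0.15],1],[[0,0,0],[0,0,-0.35],1],[[0,0,0],[-0.2,0.2,-0.5],1],[[0,0,0],[-0.35,0.4,-0.65],1],[[0,0,0],[-0.35,0.6,-0.69],1],[[0,0,0],[-0.35,0.7,-0.69],1],[[0,0,0],[-0.35,0.7,-0.69],1],[[0,0,0],[-0.35,0.7,-0.69],1]]}}

```text
time: 12.58
ee_pos: [0.5301, -0.1424, 0.2189]
orientation: [-3.141, -0.0, -0.002]
contact_force: [0.9, 0.1, 0.1]
grip_width: 0.0872
grip_force: 0.0
```

```bash
python3 w.py w8
```

```text
[ 0.53004195 -0.14123247  0.21836839] 12.625 cam [ 0.60628433 -0.14246856  0.38134991]
red nest [0.6354 0.0684] D 0.0809 px [61. 84.]
blue nest [ 0.4386 -0.2317] D 0.0801 px [306. 249.]
```

View pics/w8.png

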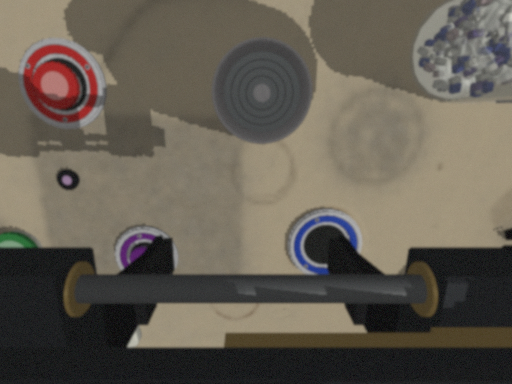

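The lift mouth is a disc centred at about (262,91), and the red dish sits in the recess of its nest at (60,84).

```bash
python3 - <<'E'
from h import *
c=calibration("wrist");im=cv2.imread("pics/w8.png");g=cv2.cvtColor(im,cv2.COLOR_BGR2GRAY)
for u,v in((262,91),(262,93)):print(ray(c,u,v,.0705))
print("rim L/R/T/B",ray(c,214,91,.071)[:2],ray(c,311,91,.071)[:2],ray(c,262,39,.071)[:2],ray(c,262,143,.071)[:2])
q=cv2.HoughCircles(cv2.medianBlur(g,5)[20:180,180:350],cv2.HOUGH_GRADIENT,1,100,param1=60,param2=15,minRadius=42,maxRadius=56)
print(q)
if q is not None:
  x,y,r=q[0,0];print(ray(c,x+180,y+20,.071))
E
python3 pl.py .4323 .161 .03
```

```text
[ 0.6242272  -0.15186079  0.0705    ]
[ 0.62246709 -0.15187882  0.0705    ]
rim L/R/T/B [ 0.62420964 -0.10721542] [ 0.62418703 -0.19738886] [ 0.6678937  -0.15139621] [ 0.57649351 -0.15233238]
[[[81.5 67.5 47.6]]]
[ 0.62725957 -0.15134897  0.071     ]
[-0.326  -1.0066  0.6291]
```

Emit:
{"fn": "play_rows", "kwargs": {"steps": [[[0,0,0],[-0.06,-0.2,0.1],1],[[0,0,0],[-0.12,-0.4,0.2],1],[[0,0,0],[-0.18,-0.6,0.3],1],[[0,0,0],[-0.25,-0.8,0.4],1],[[0,0,0],[-0.328,-1,0.45],1],[[0,0,0],[-0.328,-1,0.5],1],[[0,0,0],[-0.328,-1,0.6],1],[[0,0,0],[-0.328,-1,0.66],1],[[0,0,0],[-0.328,-1,0.66],1],[[0,0,0],[-0.328,-1,0.66],1]]}}

```text
time: 13.88
ee_pos: [0.4316, 0.159, 0.0212]
orientation: [-3.141, -0.0, 0.001]
contact_force: [1.0, -0.2, -0.1]
grip_width: 0.0874
grip_force: 0.0
```

```bash
python3 w.py w9; python3 pl.py .432 .161 .006
```

```text
[0.43210814 0.1588674  0.02164824] 13.925 cam [0.50785001 0.15923943 0.18362799]
green dish [0.4325 0.16  ] D 0.0617 px [243. 232.]
yellow dish [0.4662 0.2956] D 0.0629 px [ 29. 183.]
[-0.0004 -0.0071  0.0522]
```

Emit:
{"fn": "play_rows", "kwargs": {"newtons": 15, "steps": [[[0,0,0],[0,-0.006,0.02],1],[[0,0,0],[0,-0.006,0.045],1],[[0,0,0],[0,-0.006,0.05],1],[[0,0,0],[0,-0.006,0.05],0.5],[[0,0,0],[0,-0.006,0.05],0.5],[[0,0,0],[0,-0.006,0.05],0.5],[[0,0,0],[0,-0.006,0.05],0.5],[[0,0,0],[0,-0.006,0.05],0.5],[[0,0,0],[0,-0.006,0.05],0.5],[[0,0,0],[0,-0.006,0.05],0.5]]}}

```text
time: 15.18
ee_pos: [0.4319, 0.16, 0.0061]
orientation: [3.142, -0.0, 0.0]
contact_force: [-0.5, -1.2, 1.9]
grip_width: 0.0616
grip_force: 15.0
```

Emit:
{"fn": "play_rows", "kwargs": {"steps": [[[0,0,0],[0,0,-0.1],0.5],[[0,0,0],[0,0,-0.25],0.5],[[0,0,0],[0.05,0.08,-0.4],0.5],[[0,0,0],[0.15,0.2,-0.45],0.5],[[0,0,0],[0.27,0.33,-0.45],0.5],[[0,0,0],[0.4,0.47,-0.45],0.5],[[0,0,0],[0.52,0.61,-0.45],0.5],[[0,0,0],[0.6,0.76,-0.45],0.5],[[0,0,0],[0.637,0.9,-0.43],0.5],[[0,0,0],[0.637,1,-0.4],0.5],[[0,0,0],[0.637,1,-0.38],0.5],[[0,0,0],[0.637,1,-0.38],0.5]]}}

```text
time: 16.68
ee_pos: [0.6219, -0.1392, 0.1187]
orientation: [-3.14, 0.002, -0.0]
contact_force: [0.4, 0.4, 0.2]
grip_width: 0.0616
grip_force: 15.0
```

```bash
python3 w.py w10; python3 pl.py .623 -.152 .0765
```

```text
[ 0.62236501 -0.13887381  0.11936592] 16.725 cam [ 0.69854865 -0.1392534   0.28091136]
red nest [0.6355 0.0676] D 0.0809 px [ 37. 191.]
[0.0023 0.0439 0.1428]
```

View pics/w10.png

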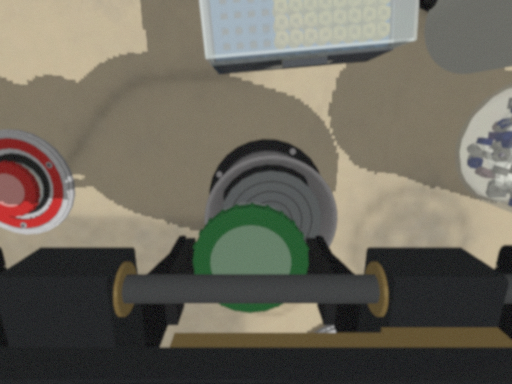

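The green dish is at (251,258), and the lift rim spans columns 206–337 at about row 213. I check the rim centre.

```bash
python3 - <<'E'
from h import *
c=calibration("wrist")
a=ray(c,206,213,.071);b=ray(c,337,213,.071);t=ray(c,271,152,.071);print(a,b,(a+b)/2,"top",t,t[0]-.047)
E
```

```text
[ 0.62961325 -0.10746615  0.071     ] [ 0.62973649 -0.19982489  0.071     ] [ 0.62967487 -0.15364552  0.071     ] top [ 0.67245868 -0.15246327  0.071     ] 0.6254586839730264
```

Emit:
{"fn": "play_rows", "kwargs": {"steps": [[[0,0,0],[0.007,0.047,0.03],0.5],[[0,0,0],[0.007,0.047,0.07],0.5],[[0,0,0],[0.007,0.047,0.1],0.5],[[0,0,0],[0.007,0.047,0.125],0.5],[[0,0,0],[0.007,0.047,0.138],0.5],[[0,0,0],[0.007,0.047,0.14],0.5],[[0,0,0],[0.007,0.047,0.14],0.5]]}}

```text
time: 17.6
ee_pos: [0.6252, -0.1542, 0.0783]
orientation: [3.141, -0.001, 0.0]
contact_force: [-0.0, -0.1, -0.5]
grip_width: 0.0613
grip_force: 15.0
```

```bash
python3 -c "
from h import *
im=camera('side')[100:220,200:340,::-1]
cv2.imwrite('pics/s1.png',cv2.resize(im,None,fx=5,fy=5))"
```

```text
(no output)
```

View pics/s1.png

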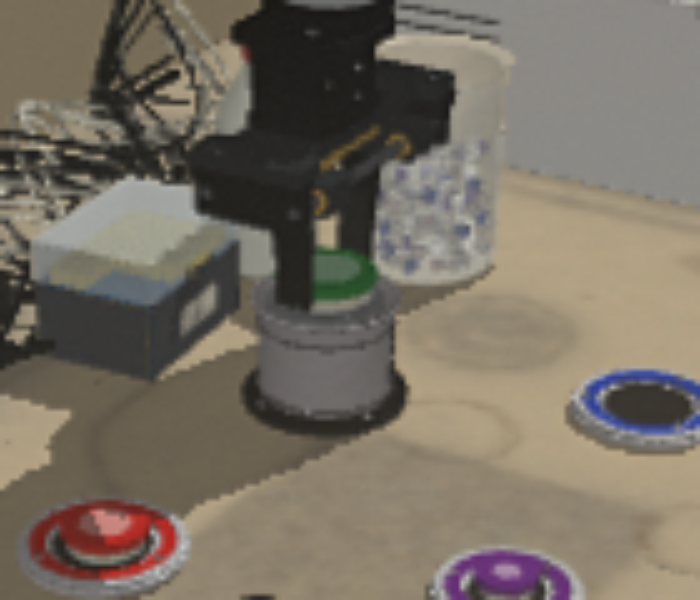

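The green dish is just above the platform inside the rim; red and violet sit in their nests. I lower the last 3 mm and let go.

Emit:
{"fn": "play_rows", "kwargs": {"steps": [[[0,0,0],[-0.001,-0.003,0.005],0.5],[[0,0,0],[-0.001,-0.003,0.009],0.5],[[0,0,0],[-0.001,-0.003,0.009],0.5],[[0,0,0],[-0.001,-0.003,0.009],0.76],[[0,0,0],[-0.001,-0.003,0.009],0.76],[[0,0,0],[-0.001,-0.003,0.009],0.76],[[0,0,0],[-0.001,-0.003,0.009],0.8],[[0,0,0],[-0.001,-0.003,-0.03],1],[[0,0,0],[-0.001,-0.003,-0.2],1],[[0,0,0],[-0.1,-0.05,-0.4],1],[[0,0,0],[-0.25,-0.05,-0.5],1],[[0,0,0],[-0.3,-0.05,-0.5],1]]}}

```text
time: 19.15
ee_pos: [0.5355, -0.1397, 0.2331]
orientation: [3.138, -0.007, 0.0]
contact_force: [0.8, -0.4, -0.6]
grip_width: 0.0868
grip_force: 0.0
```

```bash
python3 w.py w11;python3 pl.py .4655 .2 .2
```

```text
[ 0.53377195 -0.13937578  0.23055679] 19.2 cam [ 0.61054722 -0.13905153  0.39604487]
red nest [0.6338 0.0679] D 0.0805 px [70. 90.]
blue nest [ 0.4376 -0.2322] D 0.0797 px [306. 247.]
[-0.228  -1.1314  0.0991]
```

View pics/w11.png

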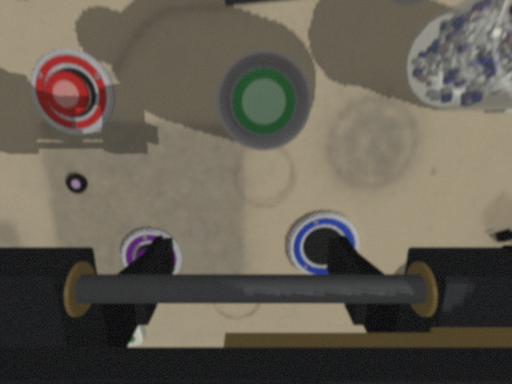

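The green dish is level and centred in the lift at (264,101). Next is the blue dish.

Emit:
{"fn": "play_rows", "kwargs": {"steps": [[[0,0,0],[-0.05,-0.2,0],1],[[0,0,0],[-0.1,-0.4,0.1],1],[[0,0,0],[-0.15,-0.6,0.2],1],[[0,0,0],[-0.2,-0.8,0.3],1],[[0,0,0],[-0.228,-1,0.4],1],[[0,0,0],[-0.228,-1,0.4],1]]}}

```text
time: 19.95
ee_pos: [0.4637, 0.1633, 0.1046]
orientation: [3.141, 0.005, 0.003]
contact_force: [-0.0, 0.7, -0.0]
grip_width: 0.0874
grip_force: 0.0
```

```bash
python3 w.py w12;python3 pl.py .4655 .299 .03
```

```text
[0.46318889 0.16436998 0.10386436] 20.0 cam [0.54086516 0.16371505 0.26656702]
blue dish [0.4668 0.301 ] D 0.0488 px [ 75. 208.]
yellow dish [0.4676 0.3018] D 0.0635 px [ 95. 190.]
[ 0.0105 -0.4486  0.2464]
```

Emit:
{"fn": "play_rows", "kwargs": {"steps": [[[0,0,0],[0.01,-0.2,0],1],[[0,0,0],[0.01,-0.4,0.02],1],[[0,0,0],[0.01,-0.453,0.08],1],[[0,0,0],[0.01,-0.453,0.16],1],[[0,0,0],[0.01,-0.453,0.23],1],[[0,0,0],[0.01,-0.453,0.255],1],[[0,0,0],[0.01,-0.453,0.255],1]]}}

```text
time: 20.88
ee_pos: [0.4692, 0.2963, 0.0306]
orientation: [3.141, 0.002, -0.0]
contact_force: [-0.7, -0.2, 1.3]
grip_width: 0.0869
grip_force: 0.0
```

```bash
python3 w.py w13;python3 pl.py .4665 .300 .0225
```

```text
[0.4698474  0.29662353 0.03154064] 20.925 cam [0.54572363 0.29653269 0.1929044 ]
blue dish [0.4673 0.3011] D 0.0479 px [242. 244.]
yellow dish [0.4681 0.3023] D 0.0628 px [237. 230.]
[-0.0112 -0.0113  0.0301]
```

Emit:
{"fn": "play_rows", "kwargs": {"newtons": 12, "steps": [[[0,0,0],[-0.008,-0.014,0.015],1],[[0,0,0],[-0.008,-0.014,0.027],1],[[0,0,0],[-0.008,-0.014,0.027],0.4],[[0,0,0],[-0.008,-0.014,0.027],0.4],[[0,0,0],[-0.008,-0.014,0.027],0.4],[[0,0,0],[-0.008,-0.014,0.027],0.4],[[0,0,0],[-0.008,-0.014,0.027],0.4],[[0,0,0],[-0.008,-0.014,0.027],0.4],[[0,0,0],[-0.008,-0.014,0.027],0.4],[[0,0,0],[-0.008,-0.014,0.027],0.4],[[0,0,0],[-0.008,-0.014,0.027],0.4]]}}

```text
time: 22.3
ee_pos: [0.4671, 0.301, 0.0234]
orientation: [3.142, -0.0, 0.0]
contact_force: [-0.2, -1.0, 1.6]
grip_width: 0.0474
grip_force: 12.0
```

Emit:
{"fn": "play_rows", "kwargs": {"steps": [[[0,0,0],[0,0,-0.1],0.4],[[0,0,0],[0,0,-0.25],0.4],[[0,0,0],[0,0.15,-0.3],0.4],[[0,0,0],[0,0.35,-0.3],0.4],[[0,0,0],[0,0.55,-0.3],0.4],[[0,0,0],[-0.04,0.75,-0.3],0.4],[[0,0,0],[-0.09,0.95,-0.3],0.4]]}}

```text
time: 23.18
ee_pos: [0.4397, 0.0142, 0.1135]
orientation: [3.141, -0.001, 0.001]
contact_force: [1.1, -0.5, -0.5]
grip_width: 0.047
grip_force: 12.0
```

```bash
python3 w.py w14;python3 pl.py .440 -.234 .035
```

```text
[0.43789755 0.00803744 0.11300628] 23.225 cam [0.5158397  0.014427   0.27591446]
blue nest [0.3855 0.014 ] D 0.0846 px [250. 247.]
violet dish [ 0.4357 -0.0073] D 0.0294 px [281. 214.]
[0.0099 0.8056 0.2635]
```

Emit:
{"fn": "play_rows", "kwargs": {"steps": [[[0,0,0],[0,0.2,0],0.4],[[0,0,0],[0,0.4,0],0.4],[[0,0,0],[0,0.6,0],0.4],[[0,0,0],[0,0.8,0],0.4],[[0,0,0],[0,0.833,0.05],0.4],[[0,0,0],[0,0.833,0.15],0.4],[[0,0,0],[0,0.833,0.23],0.4],[[0,0,0],[0,0.833,0.25],0.4],[[0,0,0],[0,0.833,0.25],0.4]]}}

```text
time: 24.35
ee_pos: [0.44, -0.2332, 0.0381]
orientation: [-3.141, 0.001, 0.001]
contact_force: [0.9, 0.0, -0.1]
grip_width: 0.0471
grip_force: 12.0
```

```bash
python3 w.py w15
```

```text
[ 0.44056717 -0.23366961  0.03883329] 24.4 cam [ 0.51638828 -0.23306705  0.20040508]
blue nest [ 0.4403 -0.2367] D 0.085 px [258. 206.]
```

View pics/w15.png

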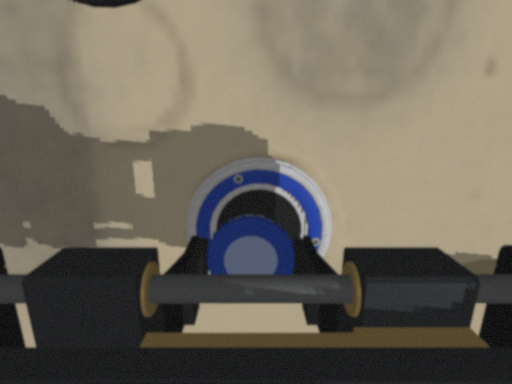

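The nest ring is centred at about column 263 and the dish at 251, so I shift about 4 mm in −y, then lower.

Emit:
{"fn": "play_rows", "kwargs": {"steps": [[[0,0,0],[0,0.014,0.03],0.4],[[0,0,0],[0,0.014,0.06],0.4],[[0,0,0],[0,0.014,0.077],0.4],[[0,0,0],[0,0.014,0.082],0.4],[[0,0,0],[0,0.014,0.082],0.4]]}}

```text
time: 25.02
ee_pos: [0.4402, -0.2381, 0.0137]
orientation: [-3.142, -0.0, 0.0]
contact_force: [0.1, 0.6, 0.3]
grip_width: 0.0472
grip_force: 12.0
```

Emit:
{"fn": "play_rows", "kwargs": {"steps": [[[0,0,0],[0,0,0.001],0.4],[[0,0,0],[0,0,0.001],0.65],[[0,0,0],[0,0,0.001],0.65],[[0,0,0],[0,0,0.001],0.7],[[0,0,0],[0,0,-0.15],1],[[0,0,0],[0,0,-0.3],1],[[0,0,0],[0,-0.2,-0.33],1],[[0,0,0],[0,-0.4,-0.33],1],[[0,0,0],[0,-0.6,-0.33],1],[[0,0,0],[0.04,-0.8,-0.33],1],[[0,0,0],[0.09,-1,-0.33],1]]}}

```text
time: 26.4
ee_pos: [0.4673, 0.0637, 0.1132]
orientation: [3.141, -0.001, -0.0]
contact_force: [0.3, -0.6, 0.1]
grip_width: 0.0868
grip_force: 0.0
```

Emit:
{"fn": "play_rows", "kwargs": {"steps": [[[0,0,0],[0,-0.2,0],1],[[0,0,0],[0,-0.4,0],1],[[0,0,0],[0,-0.6,0],1],[[0,0,0],[0,-0.8,0.05],1],[[0,0,0],[0,-0.8,0.15],1],[[0,0,0],[0,-0.8,0.25],1],[[0,0,0],[0,-0.8,0.3],1],[[0,0,0],[0,-0.8,0.3],1]]}}

```text
time: 27.4
ee_pos: [0.4662, 0.3013, 0.0217]
orientation: [3.141, 0.002, -0.0]
contact_force: [-0.7, 0.4, -0.2]
grip_width: 0.0869
grip_force: 0.0
```

```bash
python3 w.py w16;python3 pl.py .468 .302 .0065
```

```text
[0.46727516 0.30170567 0.02294215] 27.45 cam [0.54287389 0.30158108 0.1839478 ]
yellow dish [0.4679 0.3025] D 0.0635 px [243. 231.]
[ 0.0024 -0.001   0.0548]
```

Emit:
{"fn": "play_rows", "kwargs": {"newtons": 15, "steps": [[[0,0,0],[0.001,-0.002,0.02],1],[[0,0,0],[0.001,-0.002,0.045],1],[[0,0,0],[0.001,-0.002,0.052],1],[[0,0,0],[0.001,-0.002,0.052],0.5],[[0,0,0],[0.001,-0.002,0.052],0.5],[[0,0,0],[0.001,-0.002,0.052],0.5],[[0,0,0],[0.001,-0.002,0.052],0.5],[[0,0,0],[0.001,-0.002,0.052],0.5],[[0,0,0],[0.001,-0.002,0.052],0.5],[[0,0,0],[0.001,-0.002,0.052],0.5]]}}

```text
time: 28.7
ee_pos: [0.4675, 0.3025, 0.0073]
orientation: [-3.141, -0.0, 0.0]
contact_force: [0.2, 0.2, 2.1]
grip_width: 0.0616
grip_force: 15.0
```

Emit:
{"fn": "play_rows", "kwargs": {"steps": [[[0,0,0],[0,0,-0.1],0.5],[[0,0,0],[0,0,-0.25],0.5],[[0,0,0],[0,0.1,-0.4],0.5],[[0,0,0],[0.05,0.28,-0.45],0.5],[[0,0,0],[0.12,0.46,-0.45],0.5],[[0,0,0],[0.2,0.64,-0.45],0.5],[[0,0,0],[0.28,0.82,-0.45],0.5],[[0,0,0],[0.35,1,-0.45],0.5]]}}

```text
time: 29.7
ee_pos: [0.5728, 0.0006, 0.142]
orientation: [-3.141, 0.0, -0.0]
contact_force: [0.5, 0.8, -0.8]
grip_width: 0.0613
grip_force: 15.0
```

Emit:
{"fn": "play_rows", "kwargs": {"steps": [[[0,0,0],[0.07,0.18,0],0.5],[[0,0,0],[0.14,0.36,0],0.5],[[0,0,0],[0.174,0.5,0],0.5],[[0,0,0],[0.174,0.518,0.05],0.5],[[0,0,0],[0.174,0.518,0.1],0.5],[[0,0,0],[0.174,0.518,0.15],0.5],[[0,0,0],[0.174,0.518,0.17],0.5],[[0,0,0],[0.174,0.518,0.17],0.5]]}}

```text
time: 30.7
ee_pos: [0.6242, -0.1518, 0.0904]
orientation: [-3.141, 0.001, 0.001]
contact_force: [-0.6, -0.0, -0.8]
grip_width: 0.0614
grip_force: 15.0
```

```bash
python3 w.py w17;python3 pl.py .6247 -.153 .0775
```

```text
[ 0.624751   -0.15222071  0.09125029] 30.75 cam [ 0.70066558 -0.15168631  0.25270579]
[-0.0002  0.0026  0.0458]
```

View pics/w17.png

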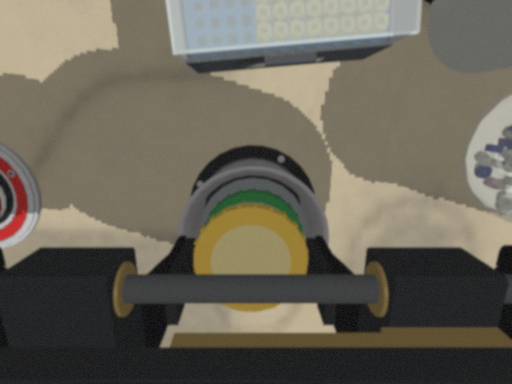

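The yellow dish (251,258) is centred over the green one, with the rim spanning 180–328. I lower and release.

Emit:
{"fn": "play_rows", "kwargs": {"steps": [[[0,0,0],[0,0.002,0.02],0.5],[[0,0,0],[0,0.002,0.036],0.5],[[0,0,0],[0,0.002,0.043],0.5],[[0,0,0],[0,0.002,0.046],0.5],[[0,0,0],[0,0.002,0.046],0.5],[[0,0,0],[0,0.002,0.046],0.5]]}}

```text
time: 31.5
ee_pos: [0.6247, -0.1536, 0.0775]
orientation: [3.142, -0.0, 0.0]
contact_force: [-0.2, -0.6, -0.9]
grip_width: 0.0617
grip_force: 15.0
```

Emit:
{"fn": "play_rows", "kwargs": {"steps": [[[0,0,0],[0,0,0.004],0.5],[[0,0,0],[0,0,0.004],0.5],[[0,0,0],[0,0,0.004],0.76],[[0,0,0],[0,0,0.004],0.76],[[0,0,0],[0,0,0.004],0.76],[[0,0,0],[0,0,0.004],0.8],[[0,0,0],[0,0,-0.03],1],[[0,0,0],[0,0,-0.2],1],[[0,0,0],[-0.2,-0.05,-0.4],1],[[0,0,0],[-0.4,-0.05,-0.55],1],[[0,0,0],[-0.5,-0.05,-0.6],1],[[0,0,0],[-0.5,-0.05,-0.6],1]]}}

```text
time: 33.0
ee_pos: [0.4742, -0.1391, 0.2619]
orientation: [3.138, -0.007, -0.001]
contact_force: [0.0, -0.0, -0.1]
grip_width: 0.0871
grip_force: 0.0
```

```bash
python3 w.py w18; python3 - <<'E'
from h import *
a=cv2.imread('pics/w18.png');b=camera('side')[120:260,190:360,::-1]
b=cv2.resize(b,(466,384));cv2.imwrite('pics/f.png',cv2.resize(np.hstack([a[:,:,:],b]),(800,314)))
E
```

```text
[ 0.47457593 -0.13901254  0.26059696] 33.05 cam [ 0.54940506 -0.13842783  0.42485377]
red nest [0.6353 0.0678] D 0.0811 px [74. 34.]
blue nest [ 0.4412 -0.2383] D 0.0797 px [323. 195.]
violet dish [ 0.4344 -0.0147] D 0.0333 px [151. 207.]
violet nest [ 0.4253 -0.0065] D 0.0646 px [149. 215.]
```

View pics/f.png

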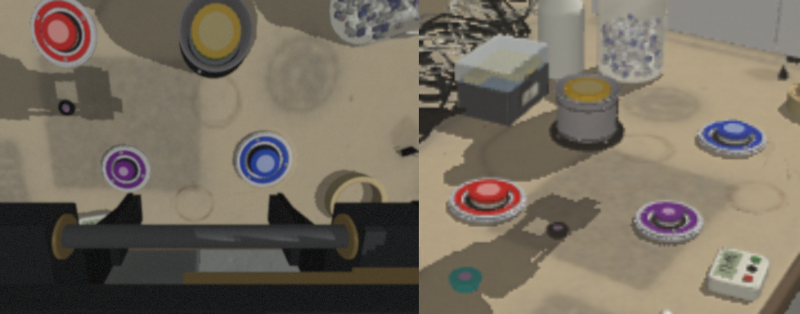

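All three small dishes sit flat in their nests, and yellow lies level on green in the lift.

```bash
python3 -c "
from rig import hand_in
print(hand_in())"
```

```text
the job is handed in; nothing more can be done
None
```

The job is handed in at about 33 s: the red, blue and violet dishes are in their matching nests, and the lift holds green at the bottom with yellow on top; the final pictures show all of them level.

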